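Lock the turntable and lift the painted tank with the tongs

ROBOT

A 6-joint arm with a two-finger parallel gripper is mounted at the origin on the work surface. World frame = base frame: x ahead of the robot, y to its left, z up, the work surface at z = 0. Lengths are in m, angles in degrees, forces in N, time in s.
With the tool pointing down it reaches from about 0.325 to 0.775 m from the base axis. Payload 5.5 kg.
Tool frame: the origin (TCP) lies on the centre line of the jaws, within the pads' length; the fingertips stand 8 mm ahead of it and the grasp point (between the pads) lies 11 mm behind it; z points along the fingers, y is the direction in which the jaws open and shut (so a half turn about z gives the same grasp; the last joint's range is limited). The gripper opens to 85 mm and grips with 20 to 120 N. Pads are 22 mm wide; open, the fingers measure 114 mm over their backs; the gripper's body (76 mm by 85 mm) begins 54 mm behind the grasp point. The pads swing forward as they close: fully open they stand 13 mm farther back than shut.
Start: joints at [-76.759, 5.22, 70.514, -0, 104.267, -3.249], TCP at [0.17, -0.575, 0.239] pointing down, gripper open.
Joint ranges: [-164.24, 164.24], [-49.07, 125.15], [9.68, 141.18], [-86.29, 266.29], [3.28, 154.24], [-151.56, 151.56]. Speed limits (degrees/s): [147.25, 147.25, 172.46, 180, 180, 180].

INTERFACE

Orientations are given as a 3x3 rotation matrix whose columns are the frame's x, y, z axes.
In Python, from cell import sensors, eyes, workorder gives the robot as it stands.
- The arm moves only by the shell command python3 -m inch 'ROWS' [OPENING] [FORCE]. ROWS is JSON, a list of rows, each an object with "xyz": the shift along the world's x, y, z in mm, a list of three; "rot": the turn, a rotation vector about the world's x, y, z in degrees, a list of three. A call has 1 to 20 rows; each row is the pose to reach, as a shift and turn from the pose measured when the call began; what a row does not reach only later rows make up. A row lasts 1/12 s, in which the tool goes at most 41.7 mm and 7.16 degrees, less where a joint would pass 70% of its speed; a pose out of reach is approached as far as the arm can. A call with a gripper value outside its range is refused whole. OPENING is the opening, from 0 (shut) to 1 (fully open), set as the call begins (- or left out, the last holds). The fingers move at their own pace and stop on an object; FORCE is the grip in N (left out, the last holds). Time passes only in rows, so rows that repeat a pose let the fingers close. It gives the time, the measured TCP pose, the force and the opening at its end, in the units of the state.
- sensors.get_state(): the state, without advancing time (a new reading comes with each control period).
- eyes.get_image(name): name is "scene" or "top" or "wrist"; returns the picture (384x512x3 uint8, red, green, blue); there is no depth.
- eyes.camera_params(name): a dict with "fx", "fy", "cx", "cy" (pixels), "R" (3x3) and "t" (3): a world point X has camera coordinates R X + t. Camera axes: x right, y down, z forward; pixel columns grow to the right and rows downward; lengths in m; the calibration is good to about 2 mm. The wrist camera is an equidistant fisheye: a pixel r from the principal point sees the ray r / f radians off the axis. A picture is of the moment at which its call begins: read the wrist's pose just before it. camera_params takes no time and is no camera call; for the wrist camera it gives the pose at the moment of the call.
- workorder.hand_in(): hands the job in, once; it reports no verdict.
The state is a dict: "time_s": time; "q": joint angles; "joint_velocities": joint speeds; "tau": joint torques, N m; "tool_pos": TCP position; "tcp_rot": TCP orientation; "wrist_force": force on the tool from outside, world axes, zero at the start; "ft_torque": the same for the moment, N m; "grip_width": finger opening in m.
Only numpy, scipy, OpenCV 4.12 (cv2) and the standard library are available. Lean on these libraries where they do the work, as an engineer would, in place of code of your own. Each camera call takes 0.05 s, during which the arm holds its last target.

TASK

Lock the model turntable first: turn its aluminium lock ring clockwise, seen from above, until the red line on the ring meets the red mark at the end stop. Then take the tongs from the white ceramic rest, close their tips on the freshly painted red fuel tank and lift it off its post, and finish still holding the tank in the tongs, steady and at least 60 mm above where it stood. Never touch the tank with the gripper itself, do not drop it, and leave the file, jars, sanding block and cup where they are.

Things in the scene. Friction and masses are not known exactly. Their poses are not given: they have to be found in the camera images.
- turntable: Turntable fixed to the desk: grey disc, diameter 220 mm, top 28 mm up. Origin on the desk at its centre. At own x -55 mm a 14 mm steel post (foot 32 mm wide) carries the tank, top 60 mm up. A white motorcycle frame, fixed, lies along y at x 30 to 70 mm, up to 96 mm above the desk. A low arm to +y carries the lock ring at x -50, y +185 mm.
- ring_grip (a point): Centre of the knurled aluminium lock ring on its upright axis, half-way up (35 mm above the desk). Ring: 50 mm outer diameter, from 21 to 49 mm above the desk, on a fixed steel stub 23 mm wide, top 56 mm up. Black housing below: 76 mm diameter, top 20 mm up. Nothing else within 60 mm at that height: grip across the diameter in any direction.
- lock_ring (a joint): Ring angle, rad, growing clockwise seen from above. 1.2 = end stop = locked: the red line on the ring's top meets the wide red mark on the housing (turntable's -x side). 0 = other stop, at the white mark. Starts at 0 to 0.4; friction 0.06 N m; stays where it is left.
- tank: Red plastic fuel tank, about 22 g, loose on its post. Origin at its centre, 11 mm above its underside (71 mm above the desk at first). Own x along it (-32 mm at the narrow tail to +20), z up. Flat upright sides face +y and -y, 26 mm apart, x -20 to +20, z -11 to +8 mm; cap up to z +16 mm. Its x is within 0.2 rad of the turntable's x.
- tongs: Steel spring tongs level on the rest, 70 g, balanced near the origin: midway between the two blue grip pads, half-way up, 41 mm above the desk at first. Own x points to the tips (end at +100 mm), hinge at -100 mm; z up. Arms 22 mm high swing in the level plane. Pads: x -30 to +30 mm, 24 mm high, 56 mm over their outer faces when open (as they lie); grip them across y.
- tongs_tip (a point): Point midway between the rubber tips, 87 mm from the tongs' origin along own x, same height. Tip faces 26 mm long, 16 mm high. Squeezing the pads shuts the tips; width over pads = gap at tips: 56 = 56 (open), 52 = 48, 50 = 45, 40 = 26 (tank), 28 = shut, mm. Spring: 5 N on each pad open, 8 N at 40 mm. Carry them open at about 50 mm; 25 N on the pads holds the tank well.
- rest: White ceramic tongs rest fixed to the desk, 205 x 88 mm, base 8 mm thick, two cross bars 14 mm thick, 82 mm long, tops 30 mm above the desk, at own x -95 and +58 mm. Origin on the desk, within 6 mm below the tongs' origin; the tongs lie along its x. Between the bars fingers may go down to 10 mm above the desk.
- file: Steel file with wooden handle lying on the desk, 220 mm long along own x, 16 mm high. Leave it alone. Origin on its underside, handle end at x = -115 mm, tip at +105 mm.
- jar_a: Paint jar, 38 mm diameter, 45 mm high, white cap. Leave it alone. Origin at the centre of its underside.
- jar_b: Paint jar, 38 mm diameter, 45 mm high, blue cap. Leave it alone. Origin at the centre of its underside.
- sanding_block: Cork sanding block 70 x 35 x 22 mm. Leave it alone. Origin at the centre of its underside.
- water_cup: Blue ceramic cup, 66 mm diameter, 60 mm high. Leave it alone. Origin at the centre of its underside.
Mind the look-alikes: they are no part of the job. Leave any purple look-alike of the tongs alone.

How it is judged (in metres and radians):
On the way, in this order (a step that is already met when the one before it is completed fails the run):
1. the lock ring is at its locked mark while the tank still stands on its post and the tongs lie on the rest (value of joint lock_ring above 1.1 rad and distance of tank from where it was at the start of the episode below 0.015 m and distance of tongs from where it was at the start of the episode below 0.02 m), for 0.2 s.
2. the tongs are lifted off the rest by the gripper (height (world z) of tongs above 0.055 m and contact force between tongs and rest below 0.02 N and contact force between the fingers and tongs above 1 N), for 0.2 s.
3. the tank is lifted between the tips of the tongs (height (world z) of tank above 0.125 m and distance between tank and tongs_tip below 0.03 m and contact force between tongs and tank above 0.1 N and contact force between each of tank, tongs and turntable below 0.02 N and contact force between tank and the fingers below 0.05 N and contact force between the fingers and tongs above 1 N and contact force between tongs and rest below 0.02 N and value of joint lock_ring above 1.1 rad), for 0.3 s.
At the end, for the whole second after the job is handed in: Ring at 1.1 rad or more; tank centre over 125 mm above the desk, within 30 mm of the point between the tips, under 0.05 m/s, carried by the tongs alone; fingers hold the tongs, off rest and turntable; file, jars, block and cup within 40 mm of their start (all of step 3 and linear speed of tank below 0.05 m/s and distance of each of file, jar_a, jar_b, sanding_block, water_cup from where it was at the start of the episode below 0.04 m); the arm keeps its last pose, push and grip.
It fails at once if the gripper touches the tank (contact force between tank and the fingers above 0.5 N).
It fails at once if the tank is dropped (height (world z) of tank below 0.055 m).
It fails at once if file, jar, sanding block or cup is disturbed (distance of any of file, jar_a, jar_b, sanding_block, water_cup from where it was at the start of the episode above 0.04 m).
It also fails if it takes over 51 s, if anything falls off the work surface, if the arm or the gripper's body presses on something with over 40 N, if the wrist force passes 120 N, or if a joint passes its speed limit or range.

## Working session

There is one attempt and no reset: what is moved stays moved. The work goes in short steps, Python scripts to look and compute and a shell command to move; the robot and the scene stay as the last step left them, time stands still between calls to the robot, and variables do not carry over. Pictures are saved under pics/ and viewed, and the job is handed in when it is done.

```bash
ls; mkdir -p pics; python3 - <<'E'
from cell import sensors, eyes
import cv2
print(sensors.get_state())
for n in("scene","top","wrist"):
    p=eyes.camera_params(n);print(n,p)
    im=eyes.get_image(n);cv2.imwrite(f"pics/{n}0.png",im[:,:,::-1])
E
```

```text
pics
{'time_s': 0.0, 'q': array([-7.67596207e+01,  5.26135965e+00,  7.05830510e+01,  2.18708147e-03,
        1.04265296e+02, -3.24939336e+00]), 'joint_velocities': array([ 0.02476597, -0.01255753, -0.06762314,  0.05753015, -0.10640871,
       -0.09608033]), 'tau': array([ 3.30588455e-04, -4.58730447e+01, -4.18025136e+01,  7.18559761e-06,
        1.16241901e-02,  7.26001392e-07]), 'tool_pos': array([ 0.17024835, -0.57506205,  0.23815757]), 'tcp_rot': array([[ 9.58867786e-01,  2.83852791e-01, -4.02536332e-04],
       [ 2.83853039e-01, -9.58865969e-01,  1.87232132e-03],
       [ 1.45485242e-04, -1.90956976e-03, -9.99998166e-01]]), 'wrist_force': array([ 0.22505063,  0.35320285, -0.24521608]), 'ft_torque': array([-0.02692298,  0.00873721, -0.01313887]), 'grip_width': 0.08585460423968168}
scene {'fx': 392.80979448378775, 'fy': 392.80979448378775, 'cx': 258.4132359827588, 'cy': 193.49619286677594, 'R': array([[-0.09193454,  0.99554219,  0.02106622],
       [ 0.69651366,  0.07941073, -0.71313579],
       [-0.71162965, -0.0508889 , -0.70070933]]), 't': array([-0.03336806, -0.35621076,  1.54161784])}
top {'fx': 366.94061494199946, 'fy': 366.94061494199946, 'cx': 260.374053751678, 'cy': 189.79188263536537, 'R': array([[ 0.09152009, -0.99579137,  0.00485918],
       [-0.97557495, -0.09063847, -0.20009542],
       [ 0.19969373,  0.01357225, -0.97976436]]), 't': array([0.03643711, 0.54657537, 0.93712168])}
wrist {'fx': 297.3186396354542, 'fy': 297.3186396354542, 'cx': 255.28670139652556, 'cy': 194.33848984332468, 'R': array([[ 0.28407191, -0.95880234, -0.00110605],
       [-0.92429933, -0.27415574,  0.26553602],
       [-0.25489979, -0.074409  , -0.9641003 ]]), 't': array([-0.59950706, -0.03543315,  0.37766428])}
```

View pics/scene0.png

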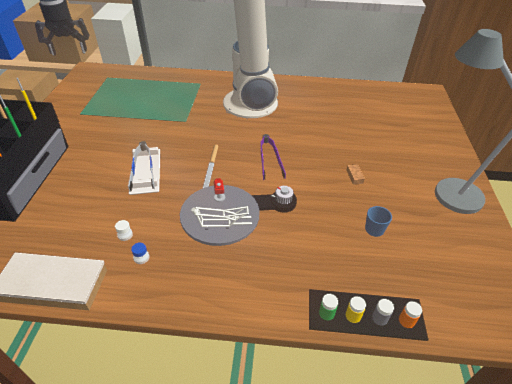

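View pics/top0.png

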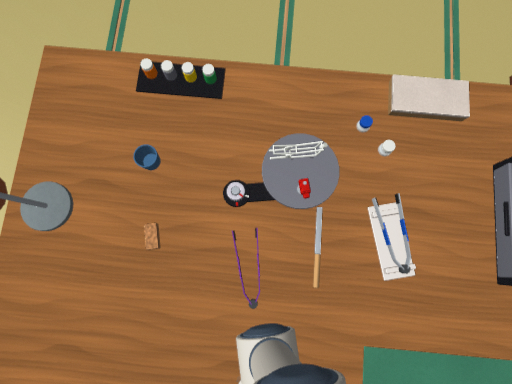

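View pics/wrist0.png

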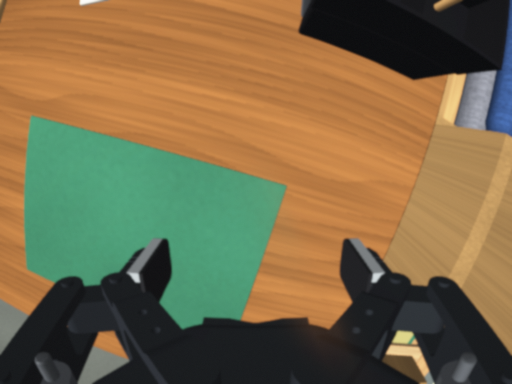

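Candidates:
- **Tongs:** steel with blue pads on the white rest at top (392,238), against the purple look-alike at (247,270). I choose the steel ones.
- **Tank:** the red body at top (305,188). The only other red is the ring marks near (236,192).
- **Ring:** top (236,191). The paint jars and the round lamp base at (46,206) are not it.

Close crops next.

```bash
cat > h.py <<'E'
from cell import sensors, eyes
import cv2, numpy as np
def px2w(n,u,v,z,p=None):
    p=p or eyes.camera_params(n)
    R=np.array(p["R"]);t=np.array(p["t"])
    a=(u-p["cx"])/p["fx"];b=(v-p["cy"])/p["fy"]
    if n=="wrist":
        r=np.hypot(a,b); s=np.sin(r)/r if r>1e-9 else 1; d=np.array([a*s,b*s,np.cos(r)])
    else: d=np.array([a,b,1.])
    c=-R.T@t; d=R.T@d
    return c+d*(z-c[2])/d[2]
def w2px(n,X,p=None):
    p=p or eyes.camera_params(n)
    c=np.array(p["R"])@np.array(X)+np.array(p["t"])
    if n=="wrist":
        h=np.hypot(c[0],c[1]);th=np.arctan2(h,c[2]);k=th/h
        return p["cx"]+p["fx"]*c[0]*k,p["cy"]+p["fy"]*c[1]*k
    return p["cx"]+p["fx"]*c[0]/c[2],p["cy"]+p["fy"]*c[1]/c[2]
def crop(src,x0,y0,w,h,k,out):
    im=cv2.imread(src) if isinstance(src,str) else src[:,:,::-1]
    c=im[y0:y0+h,x0:x0+w];cv2.imwrite(out,cv2.resize(c,None,fx=k,fy=k,interpolation=cv2.INTER_CUBIC))
E
python3 - <<'E'
from h import *
crop("pics/top0.png",215,125,130,100,6,"pics/c1.png")
crop("pics/top0.png",360,185,66,100,6,"pics/c2.png")
crop("pics/scene0.png",110,130,200,120,4,"pics/c3.png")
E
```

```text
(no output)
```

View pics/c1.png

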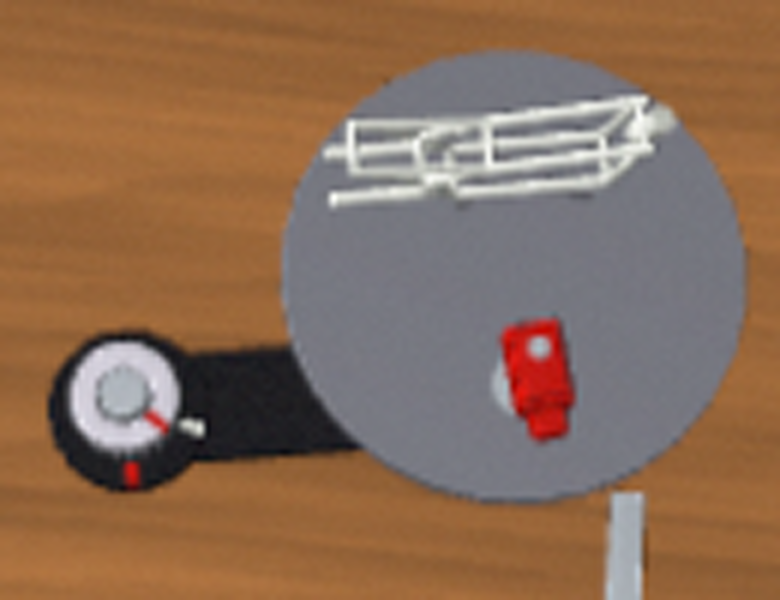

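View pics/c2.png

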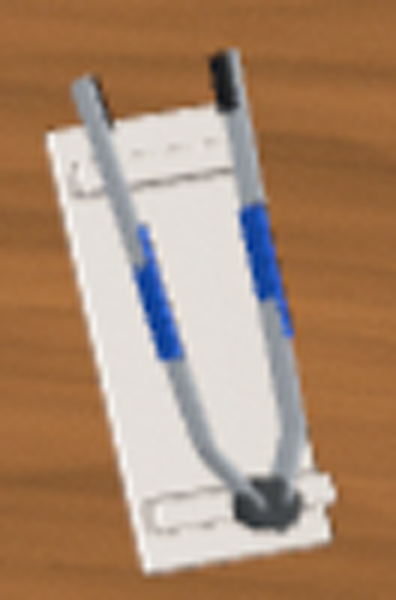

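View pics/c3.png

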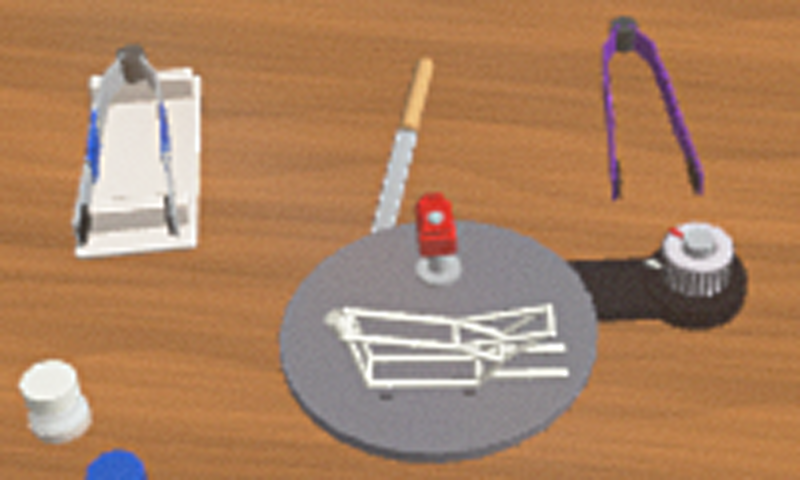

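```bash
python3 - <<'E'
from h import *
np.set_printoptions(precision=4,suppress=True)
p=eyes.camera_params("top")
f1=lambda u,v,z:px2w("top",215+u/6,125+v/6,z,p)
f2=lambda u,v,z:px2w("top",360+u/6,185+v/6,z,p)
print("cam",-np.array(p["R"]).T@p["t"])
for n,a in dict(tt=(514,277,.028),L=(284,285,.028),R=(745,268,.028),T=(512,50,.028),B=(516,503,.028),stub=(122,392,.056),white=(190,427,.02),red=(132,474,.02),line=(158,422,.049),hous=(125,411,.02),cap=(540,346,.087),tfront=(530,323,.079),ttail=(548,437,.079),foot=(502,388,.03)).items(): print(n,f1(*a))
for n,a in dict(hinge=(268,500,.052),tipL=(88,85,.052),tipR=(230,55,.052),padL0=(140,228,.053),padL1=(173,360,.053),padR0=(255,203,.053),padR1=(285,335,.053),rTL=(50,132,.008),rBL=(148,573,.008),rBR=(330,545,.008)).items(): print(n,f2(*a))
q=eyes.camera_params("scene")
g=lambda u,v,z:px2w("scene",110+u/4,130+v/4,z,q)
for n,a in dict(tt=(439,338,.028),stub=(699,240,.056),cap=(436,215,.087),hinge=(132,50,.052),tipL=(170,195,.052),tipR=(83,207,.052),rBL=(197,245,.008),rBR=(78,254,.008),rTL=(199,72,.008)).items(): print("scene",n,g(*a))
E
```

```text
cam [0.3428 0.0731 1.0273]
tt [ 0.6101 -0.0209  0.028 ]
L [0.5963 0.086  0.028 ]
R [ 0.6245 -0.1286  0.028 ]
T [ 0.7218 -0.0122  0.028 ]
B [ 0.5035 -0.0293  0.028 ]
stub [0.533  0.1537 0.056 ]
white [0.5264 0.1235 0.02  ]
red [0.5019 0.1481 0.02  ]
line [0.5221 0.1367 0.049 ]
hous [0.5312 0.1544 0.02  ]
cap [ 0.5643 -0.0289  0.087 ]
tfront [ 0.5762 -0.0246  0.079 ]
ttail [ 0.5257 -0.036   0.079 ]
foot [ 0.5562 -0.0189  0.03  ]
hinge [ 0.3684 -0.3066  0.052 ]
tipL [ 0.5444 -0.2234  0.052 ]
tipR [ 0.5641 -0.287   0.052 ]
padL0 [ 0.4817 -0.248   0.053 ]
padL1 [ 0.4249 -0.2639  0.053 ]
padR0 [ 0.4976 -0.2988  0.053 ]
padR1 [ 0.4403 -0.3128  0.053 ]
rTL [ 0.5294 -0.2196  0.008 ]
rBL [ 0.3324 -0.2703  0.008 ]
rBR [ 0.3522 -0.352   0.008 ]
scene tt [ 0.6247 -0.016   0.028 ]
scene stub [0.5367 0.1568 0.056 ]
scene cap [ 0.5649 -0.025   0.087 ]
scene hinge [ 0.3645 -0.3062  0.052 ]
scene tipL [ 0.5291 -0.2275  0.052 ]
scene tipR [ 0.5487 -0.2855  0.052 ]
scene rBL [ 0.5343 -0.2131  0.008 ]
scene rBR [ 0.5535 -0.297   0.008 ]
scene rTL [ 0.3317 -0.2674  0.008 ]
```

Top view in the crops:
- **Ring:** stub at (235,190), which is world (0.535, 0.155). Its red line is about 48° short of the red mark.
- **Turntable:** centre about (0.612, -0.020), yaw about 9°. Ring offset is 192 mm, as specified.
- **Tongs:** hinge at (404,268), pads' centre about (0.461, -0.281), yaw about 15°.

Moving above the ring.

```bash
python3 -m inch '[{"xyz":[18,36,0],"rot":[0,0,4]},{"xyz":[36,73,0],"rot":[0,0,8]},{"xyz":[54,109,0],"rot":[0,0,12]},{"xyz":[73,146,0],"rot":[0,0,16]},{"xyz":[91,182,0],"rot":[0,0,20]},{"xyz":[109,219,0],"rot":[0,0,24]},{"xyz":[127,255,0],"rot":[0,0,28]},{"xyz":[145,292,0],"rot":[0,0,32]},{"xyz":[163,328,0],"rot":[0,0,36]},{"xyz":[182,365,0],"rot":[0,0,40]},{"xyz":[200,401,0],"rot":[0,0,44]},{"xyz":[218,438,0],"rot":[0,0,48]},{"xyz":[236,474,0],"rot":[0,0,52]},{"xyz":[254,510,0],"rot":[0,0,56]},{"xyz":[272,547,0],"rot":[0,0,60]},{"xyz":[290,583,0],"rot":[0,0,64]},{"xyz":[308,620,0],"rot":[0,0,68]},{"xyz":[327,656,-20],"rot":[0,0,72]},{"xyz":[345,693,-40],"rot":[0,0,76]},{"xyz":[363,729,-60],"rot":[0,0,80]}]' 1 60
python3 -m inch '[{"xyz":[0,0,0],"rot":[0,0,0]},{"xyz":[0,0,0],"rot":[0,0,0]}]'
python3 - <<'E'
from h import *
s=sensors.get_state();print(s["tool_pos"],s["q"],s["wrist_force"],s["time_s"])
p=eyes.camera_params("wrist");im=eyes.get_image("wrist");cv2.imwrite("pics/w1.png",im[:,:,::-1])
import pickle;pickle.dump(p,open("w1.pkl","wb"))
print([w2px("wrist",X,p) for X in [(.5335,.1545,.056),(.503,.149,.02),(.612,-.0205,.028)]])
print(-np.array(p["R"]).T@p["t"])
E
```

```text
time_s: 1.82
tool_pos: [0.5293, 0.1471, 0.1827]
tcp_rot: [[-0.117, 0.993, -0.001], [0.993, 0.117, -0.0], [0.0, -0.001, -1.0]]
wrist_force: [-0.6, -0.7, -0.4]
grip_width: 0.0854
time_s: 1.98
tool_pos: [0.5286, 0.1488, 0.1795]
tcp_rot: [[-0.12, 0.993, -0.006], [0.993, 0.12, -0.001], [-0.0, -0.006, -1.0]]
wrist_force: [-0.1, -0.3, -0.4]
grip_width: 0.0858
[0.52856484 0.14878737 0.17953346] [ 1.21636259e+01 -2.52548101e+00  8.44225917e+01  1.32699422e-02
  9.84672405e+01  5.26492869e+00] [-0.07070903 -0.33236172 -0.41698138] 1.9833
[(np.float64(263.4323581408297), np.float64(184.31044261112865)), (np.float64(232.18903092133942), np.float64(177.70528006645768)), (np.float64(307.24067546668647), np.float64(323.7875856467065))]
[0.52052583 0.21539073 0.31411304]
```

View pics/w1.png

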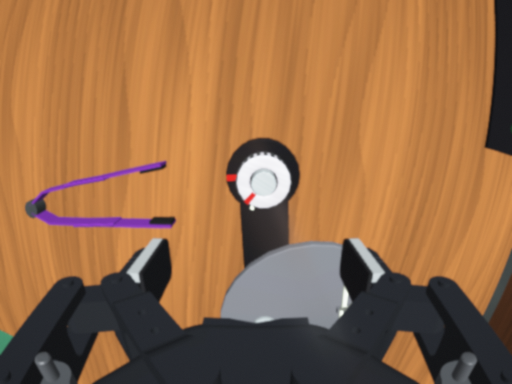

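```bash
python3 - <<'E'
from h import *
import pickle;p=pickle.load(open("w1.pkl","rb"))
for n,a in dict(stub=(264,181.5,.056),ringtop=(264,181,.049),hous=(263,174,.02),red=(232,178,.02)).items(): print(n,px2w("wrist",*a,p))
print(w2px("wrist",(.5286,.1488,.1795),p))
E
```

```text
stub [0.533675   0.15711643 0.056     ]
ringtop [0.53397185 0.15600158 0.049     ]
hous [0.53351995 0.15657162 0.02      ]
red [0.50284011 0.14867255 0.02      ]
(np.float64(257.07121626642595), np.float64(251.6462993646866))
```

The wrist view shows the stub at (264,181), giving ring centre (0.534, 0.156), which agrees with the top view. Descending.

```bash
python3 -m inch '[{"xyz":[5,7,-36],"rot":[0,0,0]},{"xyz":[5,7,-72],"rot":[0,0,0]},{"xyz":[5,7,-100],"rot":[0,0,0]},{"xyz":[5,7,-125],"rot":[0,0,0]},{"xyz":[5,7,-144],"rot":[0,0,0]},{"xyz":[5,7,-147],"rot":[0,0,0]},{"xyz":[5,7,-147],"rot":[0,0,0]},{"xyz":[5,7,-147],"rot":[0,0,0]}]' 1 60
python3 -m inch '[{"xyz":[0,0,0],"rot":[0,0,0]},{"xyz":[0,0,0],"rot":[0,0,0]},{"xyz":[0,0,0],"rot":[0,0,0]},{"xyz":[0,0,0],"rot":[0,0,0]},{"xyz":[0,0,0],"rot":[0,0,0]},{"xyz":[0,0,0],"rot":[0,0,0]},{"xyz":[0,0,0],"rot":[0,0,0]},{"xyz":[0,0,0],"rot":[0,0,0]}]' 0.4 50
```

```text
time_s: 2.7
tool_pos: [0.5349, 0.154, 0.0368]
tcp_rot: [[-0.117, 0.993, -0.0], [0.993, 0.117, -0.0], [-0.0, -0.0, -1.0]]
wrist_force: [0.5, -1.6, 1.0]
grip_width: 0.0853
time_s: 3.37
tool_pos: [0.5345, 0.1539, 0.0392]
tcp_rot: [[-0.117, 0.993, -0.001], [0.993, 0.117, -0.001], [-0.001, -0.001, -1.0]]
wrist_force: [-8.3, -2.8, 10.5]
grip_width: 0.0487
```

```bash
python3 -m inch '[{"xyz":[0,1,0],"rot":[0,0,-5]},{"xyz":[0,1,0],"rot":[0,0,-10]},{"xyz":[0,1,0],"rot":[0,0,-15]},{"xyz":[0,1,0],"rot":[0,0,-20]},{"xyz":[0,1,0],"rot":[0,0,-25]},{"xyz":[0,1,0],"rot":[0,0,-30]},{"xyz":[0,1,0],"rot":[0,0,-34]},{"xyz":[0,1,0],"rot":[0,0,-38]},{"xyz":[0,1,0],"rot":[0,0,-42]},{"xyz":[0,1,0],"rot":[0,0,-45]},{"xyz":[0,1,0],"rot":[0,0,-48]},{"xyz":[0,1,0],"rot":[0,0,-50]},{"xyz":[0,1,0],"rot":[0,0,-50]}]'
python3 - <<'E'
from h import *
s=sensors.get_state();print(s["tool_pos"],s["q"],s["wrist_force"],s["ft_torque"],s["time_s"])
R=s["tcp_rot"];print(np.degrees(np.arctan2(R[1,1],R[0,1])))
im=eyes.get_image("top");cv2.imwrite("pics/t2.png",im[:,:,::-1])
crop("pics/t2.png",195,140,90,80,8,"pics/c4.png")
im=eyes.get_image("wrist");cv2.imwrite("pics/w2.png",im[:,:,::-1])
E
```

```text
time_s: 4.45
tool_pos: [0.5344, 0.1552, 0.0395]
tcp_rot: [[0.686, 0.727, -0.001], [0.727, -0.686, 0.0], [-0.0, -0.001, -1.0]]
wrist_force: [-1.0, 0.7, -0.9]
grip_width: 0.0483
[0.53444409 0.15516233 0.0394962 ] [1.26665220e+01 1.73004203e+00 9.45523588e+01 3.38270491e-02
 8.37745351e+01 5.59898797e+01] [-1.03423992  0.74493055 -0.93308108] [0.11056695 0.134374   0.01281683] 4.45
-43.327057487186714
```

View pics/w2.png

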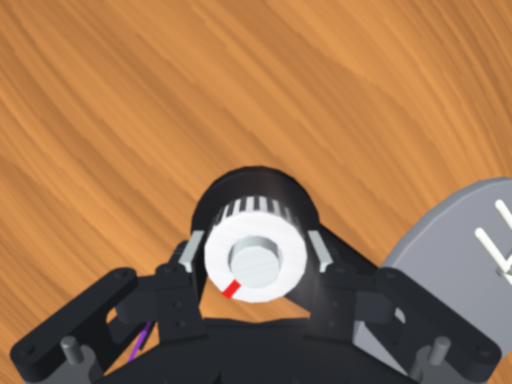

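View pics/c4.png

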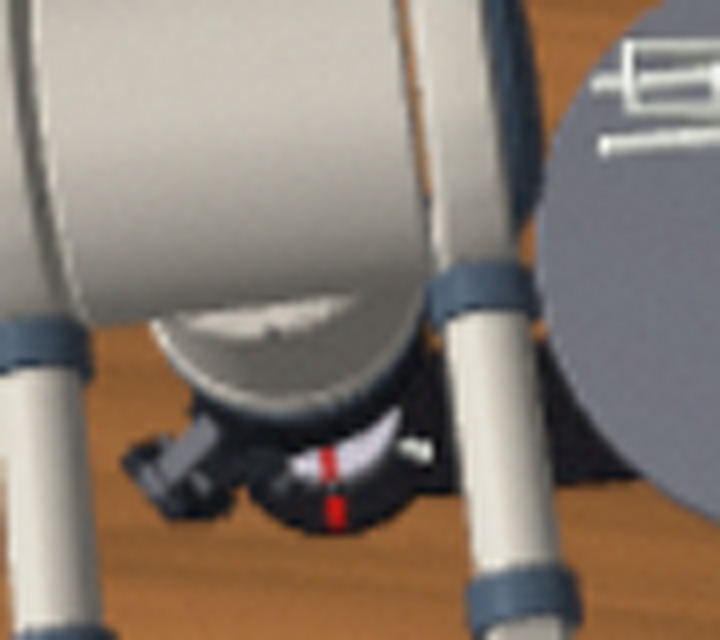

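In the top crop the ring's red line (330,465) nearly lines up with the housing mark (335,512). The moment is still zero, so I'll press a few more degrees into the stop.

```bash
python3 -m inch '[{"xyz":[0,0,0],"rot":[0,0,-2]},{"xyz":[0,0,0],"rot":[0,0,-4]},{"xyz":[0,0,0],"rot":[0,0,-6]},{"xyz":[0,0,0],"rot":[0,0,-7]},{"xyz":[0,0,0],"rot":[0,0,-7]}]'
python3 - <<'E'
from h import *
s=sensors.get_state();print(s["ft_torque"],s["wrist_force"],s["time_s"])
R=s["tcp_rot"];print(np.degrees(np.arctan2(R[1,1],R[0,1])))
im=eyes.get_image("top");cv2.imwrite("pics/t3.png",im[:,:,::-1])
crop("pics/t3.png",195,140,90,80,8,"pics/c5.png")
E
```

```text
time_s: 4.97
tool_pos: [0.536, 0.1565, 0.0396]
tcp_rot: [[0.767, 0.641, 0.003], [0.641, -0.767, 0.003], [0.004, -0.0, -1.0]]
wrist_force: [8.0, 4.8, -6.1]
grip_width: 0.0484
[ 0.81212255 -1.19434773  1.03958138] [ 7.99625554  4.8250937  -6.13536038] 4.9667
-50.099706525250696
```

View pics/c5.png

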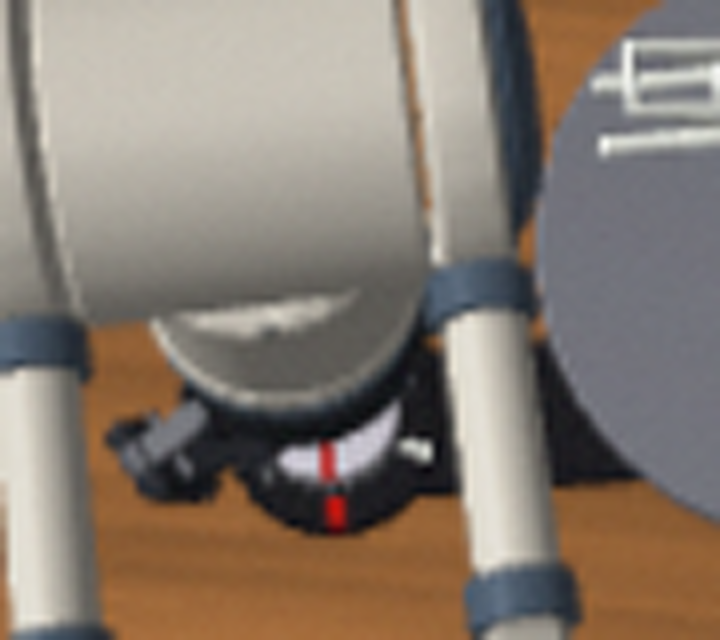

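The moment is now 1.04 N·m about z and the red line at (328,460) is aligned with the mark at (336,512), so the ring is at its stop. I'll release and lift, check the ring, then go over to the tongs.

```bash
python3 -m inch '[{"xyz":[0,0,0],"rot":[0,0,0]},{"xyz":[0,0,0],"rot":[0,0,0]},{"xyz":[0,0,0],"rot":[0,0,0]},{"xyz":[0,0,0],"rot":[0,0,0]},{"xyz":[0,0,30],"rot":[0,0,0]},{"xyz":[0,0,70],"rot":[0,0,0]},{"xyz":[0,0,110],"rot":[0,0,0]},{"xyz":[0,0,150],"rot":[0,0,0]},{"xyz":[0,0,180],"rot":[0,0,0]}]' 1 50
python3 -m inch '[{"xyz":[-6,-36,0],"rot":[0,0,-2]},{"xyz":[-12,-72,0],"rot":[0,0,-4]},{"xyz":[-19,-109,0],"rot":[0,0,-6]},{"xyz":[-25,-145,0],"rot":[0,0,-8]},{"xyz":[-31,-182,0],"rot":[0,0,-10]},{"xyz":[-37,-218,0],"rot":[0,0,-12]},{"xyz":[-43,-254,0],"rot":[0,0,-14]},{"xyz":[-50,-291,0],"rot":[0,0,-16]},{"xyz":[-56,-328,0],"rot":[0,0,-18]},{"xyz":[-62,-364,0],"rot":[0,0,-20]},{"xyz":[-68,-400,0],"rot":[0,0,-22]},{"xyz":[-75,-437,0],"rot":[0,0,-25]},{"xyz":[-75,-437,0],"rot":[0,0,-25]},{"xyz":[-75,-437,0],"rot":[0,0,-25]}]'
python3 - <<'E'
from h import *
import pickle
s=sensors.get_state();print(s["tool_pos"],s["q"],s["wrist_force"],s["time_s"])
p=eyes.camera_params("wrist");im=eyes.get_image("wrist");cv2.imwrite("pics/w3.png",im[:,:,::-1])
pickle.dump(p,open("w3.pkl","wb"))
im=eyes.get_image("top");cv2.imwrite("pics/t4.png",im[:,:,::-1])
crop("pics/t4.png",215,125,130,100,6,"pics/c6.png")
E
```

```text
time_s: 5.77
tool_pos: [0.5363, 0.1564, 0.224]
tcp_rot: [[0.767, 0.642, 0.007], [0.642, -0.767, 0.004], [0.008, 0.002, -1.0]]
wrist_force: [-0.2, -0.2, 1.4]
grip_width: 0.0856
time_s: 6.93
tool_pos: [0.4604, -0.2823, 0.2238]
tcp_rot: [[0.967, 0.254, 0.007], [0.254, -0.967, 0.001], [0.007, 0.001, -1.0]]
wrist_force: [1.0, -0.5, 0.2]
grip_width: 0.0854
[ 0.46042936 -0.28231972  0.22378278] [-35.29454536  -4.47805059  81.82294123   0.28198309 102.33667998
  40.04068139] [ 0.9727095  -0.45899943  0.18847605] 6.9333
```

View pics/w3.png

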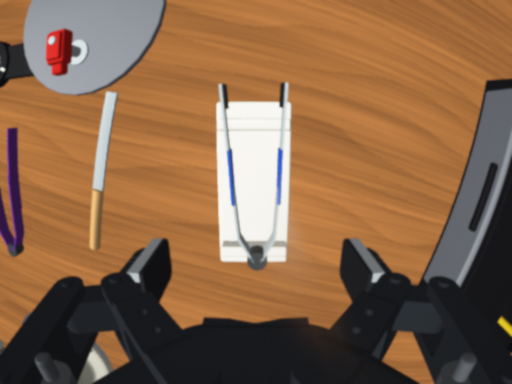

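View pics/c6.png

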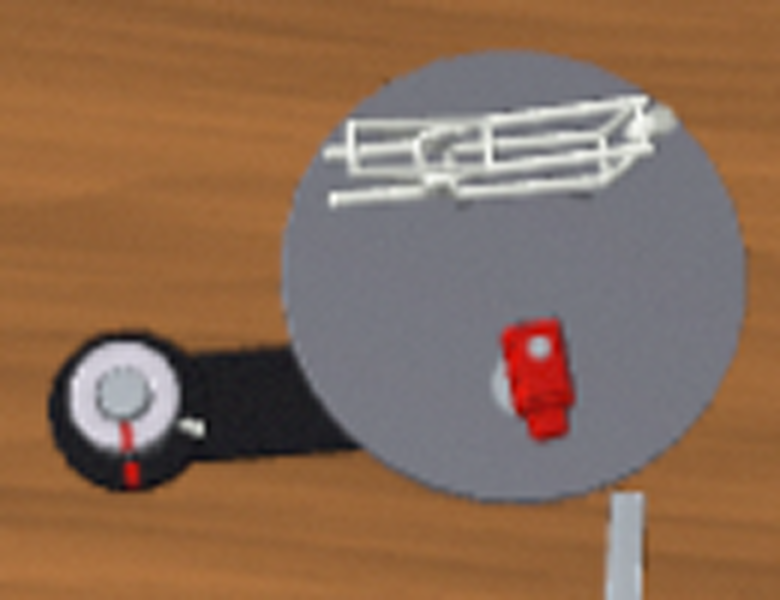

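The ring is locked: its line at (127,435) meets the mark at (132,472), and the tank still stands. Zooming on the tongs.

```bash
python3 - <<'E'
from h import *
crop("pics/w3.png",205,70,100,75,8,"pics/c7.png")
crop("pics/w3.png",205,140,100,75,8,"pics/c7b.png")
crop("pics/w3.png",205,205,100,75,8,"pics/c7c.png")
E
```

```text
(no output)
```

View pics/c7.png

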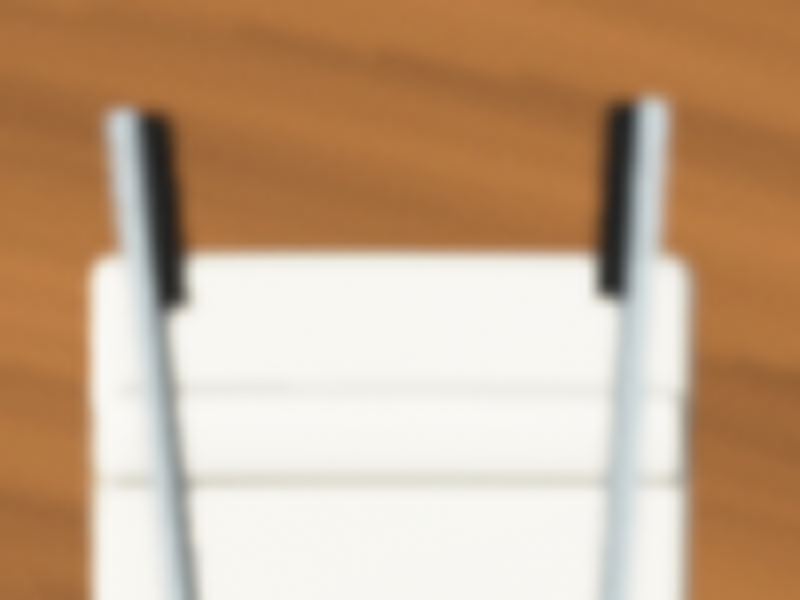

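View pics/c7b.png

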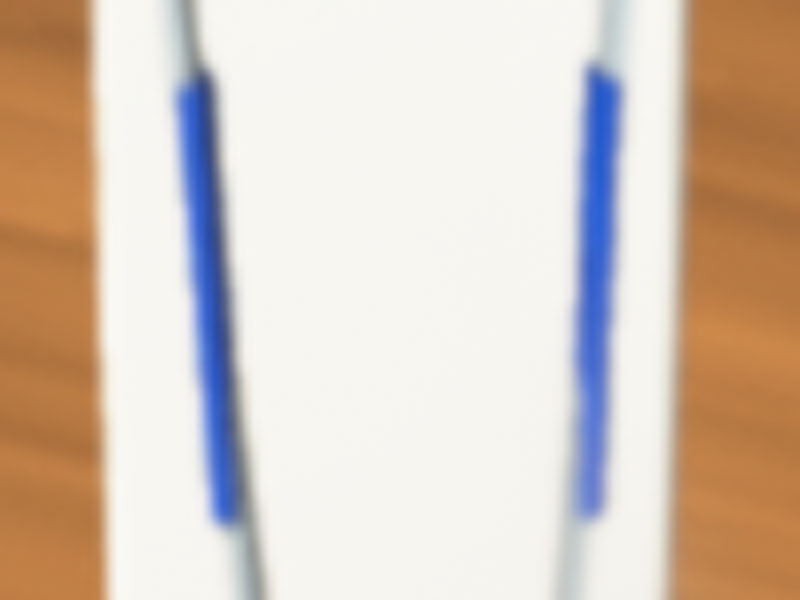

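View pics/c7c.png

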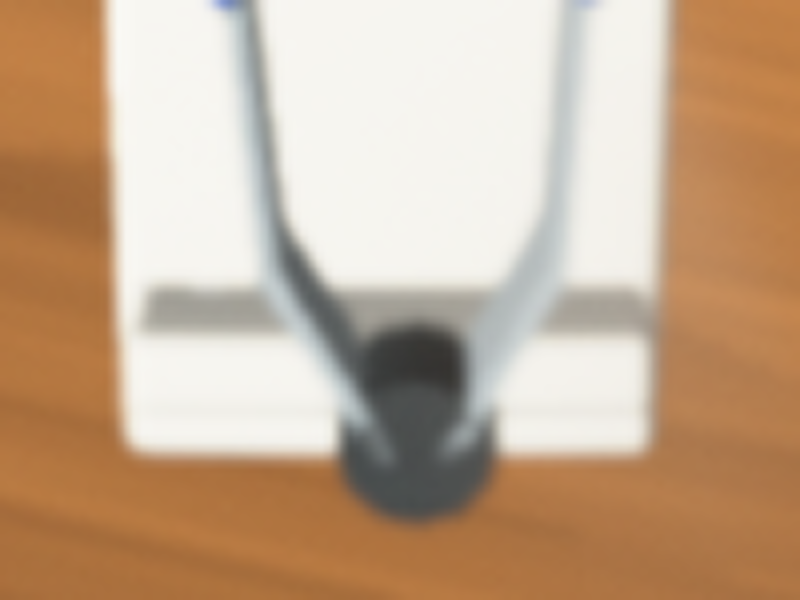

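```bash
python3 - <<'E'
from h import *
import pickle;p=pickle.load(open("w3.pkl","rb"))
P={}
for n,a in dict(hinge=(418,452,205,.052),tipL=(122,112,70,.052),tipR=(655,100,70,.052),pL0=(180,90,140,.053),pL1=(217,522,140,.053),pR0=(620,80,140,.053),pR1=(602,515,140,.053)).items():
    P[n]=px2w("wrist",205+a[0]/8,a[2]+a[1]/8,a[3],p);print(n,P[n])
tm=(P["tipL"]+P["tipR"])/2;d=tm-P["hinge"];print(tm,np.linalg.norm(d),np.degrees(np.arctan2(d[1],d[0])))
pc=(P["pL0"]+P["pL1"]+P["pR0"]+P["pR1"])/4;print("padc",pc, "mid", (tm+P["hinge"])/2)
print(np.linalg.norm(P["pL0"]-P["pR0"]),np.linalg.norm(P["pL1"]-P["pR1"]),np.linalg.norm(P["tipL"]-P["tipR"]))
a=(P["pL0"]+P["pR0"]-P["pL1"]-P["pR1"]);print(np.degrees(np.arctan2(a[1],a[0])))
E
```

```text
hinge [ 0.36689785 -0.30961469  0.052     ]
tipL [ 0.54768344 -0.22279719  0.052     ]
tipR [ 0.56638753 -0.28805073  0.052     ]
pL0 [ 0.481793   -0.24730816  0.053     ]
pL1 [ 0.42633925 -0.26580978  0.053     ]
pR0 [ 0.49751457 -0.30200745  0.053     ]
pR1 [ 0.44045757 -0.31572999  0.053     ]
[ 0.55703549 -0.25542396  0.052     ] 0.19770927447326697 15.907973353616566
padc [ 0.4615261  -0.28271385  0.053     ] mid [ 0.46196667 -0.28251933  0.052     ]
0.05691380107081007 0.051878262192471436 0.06788127582804443
15.982225411605318
```

Tongs origin is (0.462, -0.2825) with yaw 15.9°; pad width, length and midpoint all agree with the description. Descending.

```bash
python3 -m inch '[{"xyz":[1,0,-36],"rot":[0,0,1]},{"xyz":[1,0,-72],"rot":[0,0,1]},{"xyz":[1,0,-108],"rot":[0,0,1]},{"xyz":[1,0,-140],"rot":[0,0,1]},{"xyz":[1,0,-165],"rot":[0,0,1]},{"xyz":[1,0,-185],"rot":[0,0,1]},{"xyz":[1,0,-194],"rot":[0,0,1]},{"xyz":[1,0,-194],"rot":[0,0,1]},{"xyz":[1,0,-194],"rot":[0,0,1]}]' 1 30
python3 -m inch '[{"xyz":[0,0,0],"rot":[0,0,0]},{"xyz":[0,0,0],"rot":[0,0,0]},{"xyz":[0,0,0],"rot":[0,0,0]},{"xyz":[0,0,0],"rot":[0,0,0]},{"xyz":[0,0,0],"rot":[0,0,0]},{"xyz":[0,0,0],"rot":[0,0,0]},{"xyz":[0,0,0],"rot":[0,0,0]}]' 0.58 30
python3 - <<'E'
from h import *
s=sensors.get_state();print(s["tool_pos"],s["wrist_force"],s["grip_width"],s["time_s"])
im=eyes.get_image("wrist");cv2.imwrite("pics/w4.png",im[:,:,::-1])
E
```

```text
time_s: 7.78
tool_pos: [0.4629, -0.2795, 0.0309]
tcp_rot: [[0.961, 0.276, 0.009], [0.276, -0.961, 0.001], [0.008, 0.002, -1.0]]
wrist_force: [-0.3, -0.3, 0.8]
grip_width: 0.0856
time_s: 8.37
tool_pos: [0.4643, -0.2802, 0.0336]
tcp_rot: [[0.961, 0.276, 0.013], [0.276, -0.961, -0.001], [0.012, 0.005, -1.0]]
wrist_force: [0.5, 0.4, 6.1]
grip_width: 0.0497
[ 0.46433819 -0.28016586  0.03363319] [0.53701885 0.41348435 6.08521744] 0.04966817671259759 8.3667
```

View pics/w4.png

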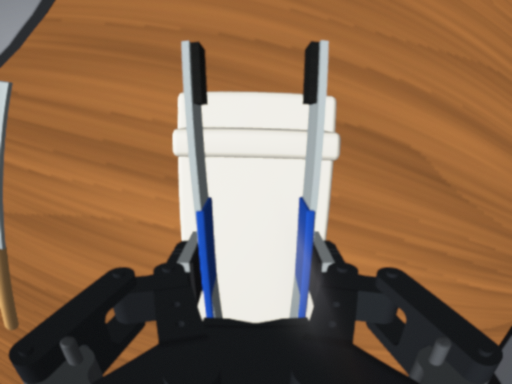

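Both blue pads sit between the fingers at (205,258) and (307,258), and the width is 49.7 mm. Lifting.

```bash
python3 -m inch '[{"xyz":[0,0,5],"rot":[0,0,0]},{"xyz":[0,0,15],"rot":[0,0,0]},{"xyz":[0,0,30],"rot":[0,0,0]},{"xyz":[0,0,50],"rot":[0,0,0]},{"xyz":[0,0,80],"rot":[0,0,0]},{"xyz":[0,0,110],"rot":[0,0,0]},{"xyz":[0,0,140],"rot":[0,0,0]},{"xyz":[0,0,155],"rot":[0,0,0]},{"xyz":[0,0,155],"rot":[0,0,0]},{"xyz":[0,0,155],"rot":[0,0,0]}]'
python3 - <<'E'
from h import *
import pickle
s=sensors.get_state();print(s["tool_pos"],s["wrist_force"],s["ft_torque"],s["grip_width"],s["time_s"])
p=eyes.camera_params("wrist");im=eyes.get_image("wrist");cv2.imwrite("pics/w5.png",im[:,:,::-1])
pickle.dump((p,s),open("w5.pkl","wb"))
im=eyes.get_image("scene");cv2.imwrite("pics/s5.png",im[:,:,::-1])
crop("pics/s5.png",90,60,200,150,4,"pics/c8.png")
E
```

```text
time_s: 9.25
tool_pos: [0.4647, -0.2805, 0.1902]
tcp_rot: [[0.961, 0.276, 0.015], [0.276, -0.961, -0.003], [0.013, 0.007, -1.0]]
wrist_force: [0.2, -0.6, -1.1]
grip_width: 0.0496
[ 0.46466373 -0.28051495  0.19017563] [ 0.17315331 -0.55021225 -1.10026099] [0.01517071 0.00910932 0.02440942] 0.049555476471864 9.25
```

View pics/w5.png

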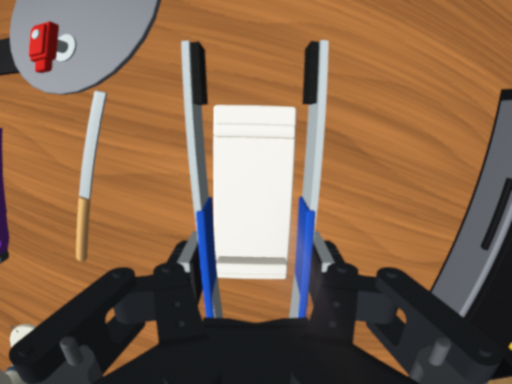

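View pics/c8.png

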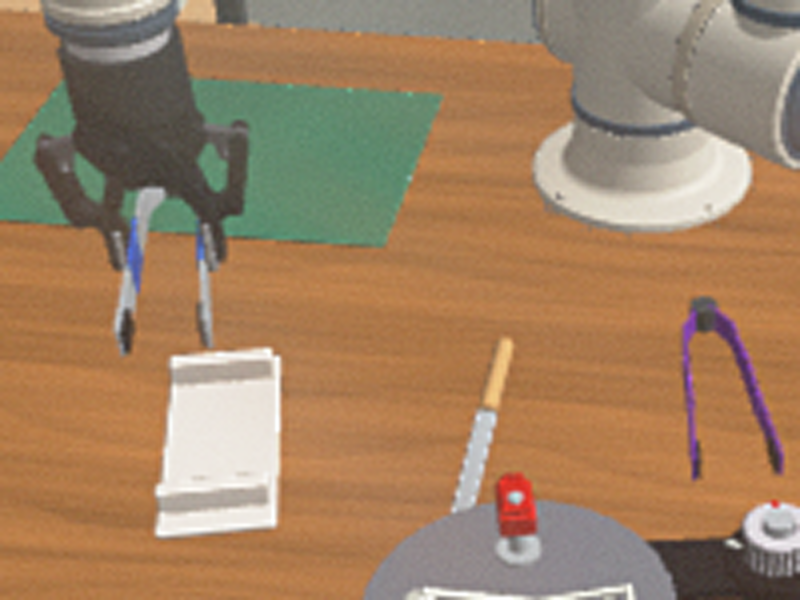

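The tongs are held level (tips at wrist (198,42) and (317,42)) and are clear of the rest. Moving above the tank at this height to measure it.

```bash
python3 -m inch '[{"xyz":[1,15,0],"rot":[0,0,0]},{"xyz":[2,40,0],"rot":[0,0,0]},{"xyz":[2,70,0],"rot":[0,0,0]},{"xyz":[2,100,0],"rot":[0,0,-1]},{"xyz":[2,130,0],"rot":[0,0,-1]},{"xyz":[2,160,0],"rot":[0,0,-2]},{"xyz":[4,190,0],"rot":[0,0,-3]},{"xyz":[6,215,0],"rot":[0,0,-3]},{"xyz":[8,228,0],"rot":[0,0,-3]},{"xyz":[9,233,0],"rot":[0,0,-3]},{"xyz":[9,233,0],"rot":[0,0,-3]},{"xyz":[9,233,0],"rot":[0,0,-3]}]'
python3 - <<'E'
from h import *
import pickle
s=sensors.get_state();print(s["tool_pos"],s["tcp_rot"],s["wrist_force"],s["grip_width"],s["time_s"])
p=eyes.camera_params("wrist");im=eyes.get_image("wrist");cv2.imwrite("pics/w6.png",im[:,:,::-1])
pickle.dump((p,s),open("w6.pkl","wb"))
crop("pics/w6.png",175,30,160,120,5,"pics/c9.png")
E
```

```text
time_s: 10.35
tool_pos: [0.4724, -0.0469, 0.1862]
tcp_rot: [[0.974, 0.226, 0.009], [0.226, -0.974, -0.001], [0.009, 0.003, -1.0]]
wrist_force: [-0.4, 0.3, -0.6]
grip_width: 0.0496
[ 0.47237183 -0.04690799  0.18617497] [[ 9.74115156e-01  2.25874996e-01  8.95256135e-03]
 [ 2.25889223e-01 -9.74152812e-01 -5.97955821e-04]
 [ 8.58609954e-03  2.60476496e-03 -9.99959746e-01]] [-0.44217238  0.26771569 -0.63073891] 0.049611596683988915 10.35
```

View pics/w6.png

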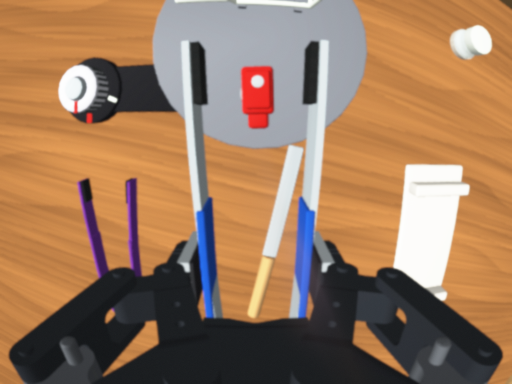

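View pics/c9.png

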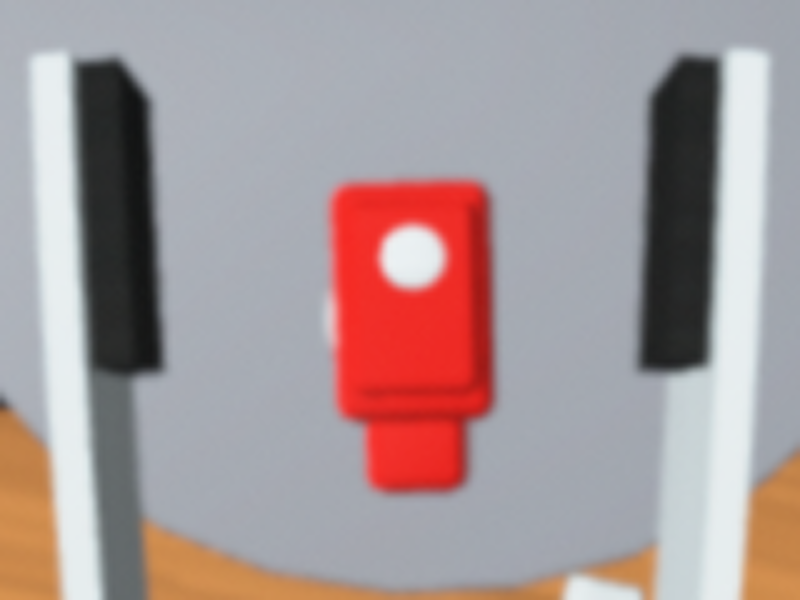

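```bash
python3 - <<'E'
from h import *
import pickle;p,s=pickle.load(open("w6.pkl","rb"))
g=lambda u,v,z:px2w("wrist",175+u/5,30+v/5,z,p)
P={}
for n,a in dict(fl=(333,185,.079),fr=(488,185,.079),bl=(343,412,.079),br=(492,412,.079),tl=(370,490,.075),tr=(465,490,.075),cap=(413,257,.087),
  armL=(52,55,.204),armR=(747,50,.204),).items():
    P[n]=g(*a);print(n,P[n].round(4))
f=(P["fl"]+P["fr"])/2;b=(P["bl"]+P["br"])/2;d=f-b
print("len",np.linalg.norm(d),"w",np.linalg.norm(P["fl"]-P["fr"]),np.linalg.norm(P["bl"]-P["br"]),"yaw",np.degrees(np.arctan2(d[1],d[0])),"ctr",(f+b)/2)
t=(P["tl"]+P["tr"])/2;d=f-t;print("f-t",np.linalg.norm(d),np.degrees(np.arctan2(d[1],d[0])))
m=(P["armL"]+P["armR"])/2;R=s["tcp_rot"]
print("tipend",m,"in tool",R.T@(m-s["tool_pos"]),"toolyaw",np.degrees(np.arctan2(R[1,0],R[0,0])))
x=R[:,0];print("expected tipend-13", m-0.013*x, "armgap",np.linalg.norm(P["armL"]-P["armR"]))
for n in ("fl","fr","bl","br"): pass
E
```

```text
fl [ 0.5735 -0.0126  0.079 ]
fr [ 0.5792 -0.0368  0.079 ]
bl [ 0.5374 -0.0226  0.079 ]
br [ 0.5429 -0.046   0.079 ]
tl [ 0.5258 -0.0296  0.075 ]
tr [ 0.5294 -0.0449  0.075 ]
cap [ 0.5637 -0.0279  0.087 ]
armL [0.5605 0.002  0.204 ]
armR [ 0.5734 -0.0517  0.204 ]
len 0.037449019125797844 w 0.024877622769798192 0.024011362888570913 yaw 14.80609687238936 ctr [ 0.55824705 -0.02947883  0.079     ]
f-t 0.050511374370092565 14.433785652280521
tipend [ 0.56693866 -0.02482138  0.204     ] in tool [ 0.09726115 -0.00010901 -0.01699091] toolyaw 13.05566295101679
expected tipend-13 [ 0.55427516 -0.02775794  0.20388838] armgap 0.055233795039471824
```

Tank centre is (0.558, -0.0295), yaw 14.6°. The tongs' tip lies 84.3 mm ahead of the TCP and is laterally centred. I'll align, descend part way and check.

```bash
python3 -m inch '[{"xyz":[2,-2,-10],"rot":[0,0,1]},{"xyz":[4,-4,-30],"rot":[0,0,1.5]},{"xyz":[4,-4,-55],"rot":[0,0,1.5]},{"xyz":[4,-4,-75],"rot":[0,0,1.5]},{"xyz":[4,-4,-83],"rot":[0,0,1.5]},{"xyz":[4,-4,-84],"rot":[0,0,1.5]},{"xyz":[4,-4,-84],"rot":[0,0,1.5]},{"xyz":[4,-4,-84],"rot":[0,0,1.5]}]'
python3 - <<'E'
from h import *
import pickle
s=sensors.get_state();R=s["tcp_rot"];print(s["tool_pos"],R[:,0],s["wrist_force"],s["grip_width"],s["time_s"],np.degrees(np.arctan2(R[1,0],R[0,0])))
p=eyes.camera_params("wrist");im=eyes.get_image("wrist");cv2.imwrite("pics/w7.png",im[:,:,::-1])
pickle.dump((p,s),open("w7.pkl","wb"))
crop("pics/w7.png",175,30,160,120,5,"pics/c10.png")
E
```

```text
time_s: 11.07
tool_pos: [0.4771, -0.0518, 0.1038]
tcp_rot: [[0.968, 0.25, 0.011], [0.25, -0.968, -0.001], [0.011, 0.004, -1.0]]
wrist_force: [0.0, 0.2, 1.0]
grip_width: 0.0496
[ 0.47710178 -0.05183575  0.10375221] [0.968151   0.25014012 0.01065663] [0.04059592 0.23033473 0.98266664] 0.04963985898668302 11.0667 14.48664463861228
```

View pics/c10.png

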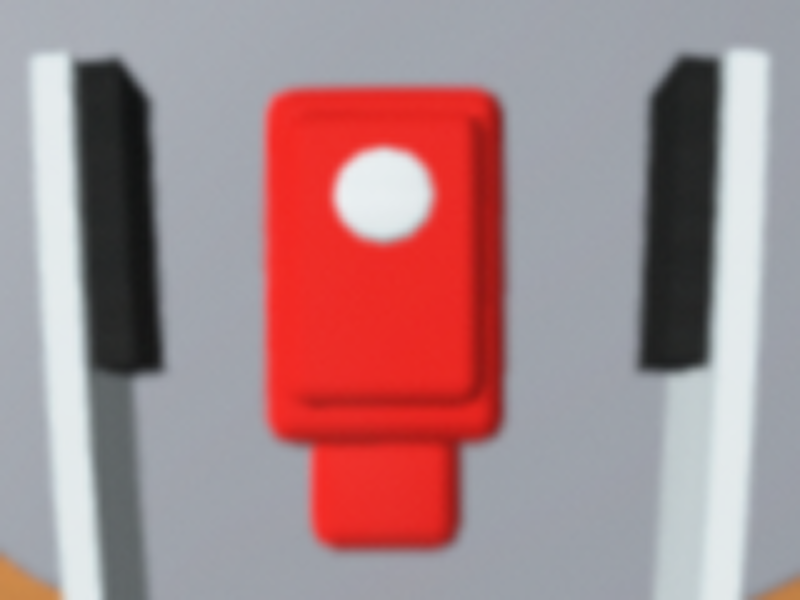

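The tank is about 1.6 mm left of the tongs' mid-plane (crop column 385 against 400) and parallel to it. Correcting, and lowering to grip height.

```bash
python3 -m inch '[{"xyz":[-1,1.5,-5],"rot":[0,0,0]},{"xyz":[-1,1.5,-15],"rot":[0,0,0]},{"xyz":[-1,1.5,-28],"rot":[0,0,0]},{"xyz":[-1,1.5,-38],"rot":[0,0,0]},{"xyz":[-1,1.5,-42],"rot":[0,0,0]},{"xyz":[-1,1.5,-42],"rot":[0,0,0]},{"xyz":[-1,1.5,-42],"rot":[0,0,0]},{"xyz":[-1,1.5,-42],"rot":[0,0,0]}]'
python3 - <<'E'
from h import *
import pickle
s=sensors.get_state();R=s["tcp_rot"];print(s["tool_pos"],R[:,0],s["wrist_force"],s["grip_width"],s["time_s"])
im=eyes.get_image("wrist");cv2.imwrite("pics/w8.png",im[:,:,::-1])
crop("pics/w8.png",175,30,160,120,5,"pics/c11.png")
im=eyes.get_image("scene");cv2.imwrite("pics/s8.png",im[:,:,::-1])
crop("pics/s8.png",150,120,150,110,5,"pics/c12.png")
E
```

```text
time_s: 11.78
tool_pos: [0.4765, -0.0503, 0.0624]
tcp_rot: [[0.968, 0.25, 0.012], [0.25, -0.968, -0.001], [0.012, 0.004, -1.0]]
wrist_force: [-0.7, 0.5, 0.1]
grip_width: 0.0496
[ 0.47652774 -0.05029463  0.06243268] [0.96810622 0.25026359 0.01176753] [-0.690088    0.52115279  0.06808438] 0.049586282222071364 11.7833
```

View pics/c11.png

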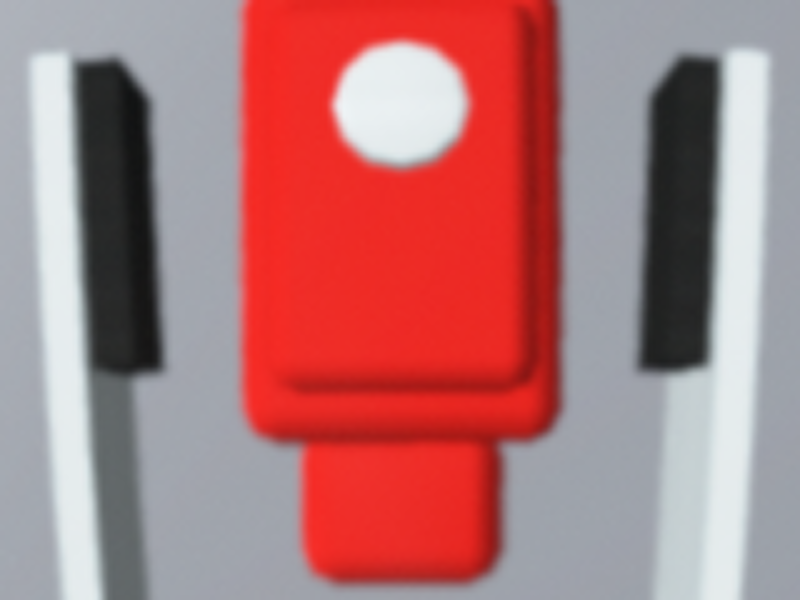

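View pics/c12.png

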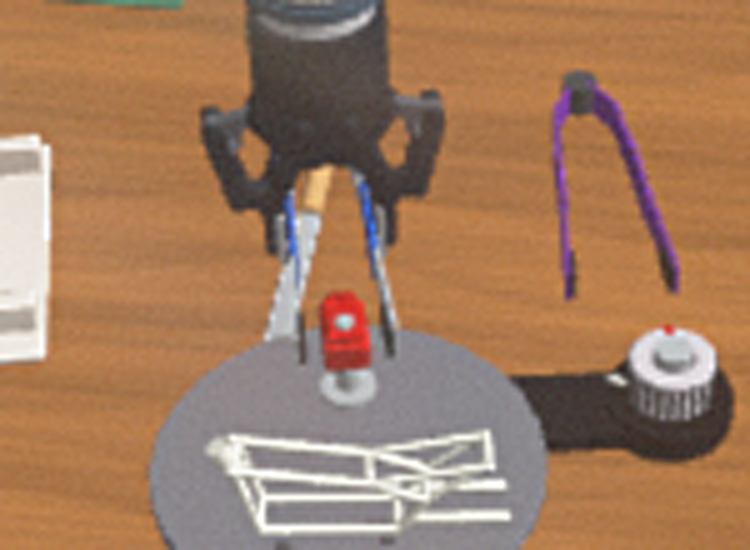

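The tank is centred between the tips (columns 243–558 against tip faces 150 and 650), with its rear edge about 6 mm behind the rubber, as planned. Closing.

```bash
python3 -m inch '[{"xyz":[0,0,0],"rot":[0,0,0]},{"xyz":[0,0,0],"rot":[0,0,0]},{"xyz":[0,0,0],"rot":[0,0,0]},{"xyz":[0,0,0],"rot":[0,0,0]},{"xyz":[0,0,0],"rot":[0,0,0]},{"xyz":[0,0,0],"rot":[0,0,0]},{"xyz":[0,0,0],"rot":[0,0,0]},{"xyz":[0,0,0],"rot":[0,0,0]}]' 0.3 28
python3 - <<'E'
from h import *
s=sensors.get_state();R=s["tcp_rot"];print(s["tool_pos"],R[:,0],s["wrist_force"],s["ft_torque"],s["grip_width"],s["time_s"])
im=eyes.get_image("wrist");cv2.imwrite("pics/w9.png",im[:,:,::-1])
crop("pics/w9.png",175,30,160,120,5,"pics/c13.png")
E
```

```text
time_s: 12.55
tool_pos: [0.4768, -0.0504, 0.0629]
tcp_rot: [[0.968, 0.25, 0.013], [0.25, -0.968, -0.001], [0.013, 0.005, -1.0]]
wrist_force: [0.7, 0.8, -0.5]
grip_width: 0.0398
[ 0.47684955 -0.05036161  0.06291833] [0.9681051  0.25021917 0.01276284] [ 0.72422071  0.78287905 -0.52559912] [ 0.01405988 -0.20239234  0.00366847] 0.03975782881338398 12.55
```

View pics/c13.png

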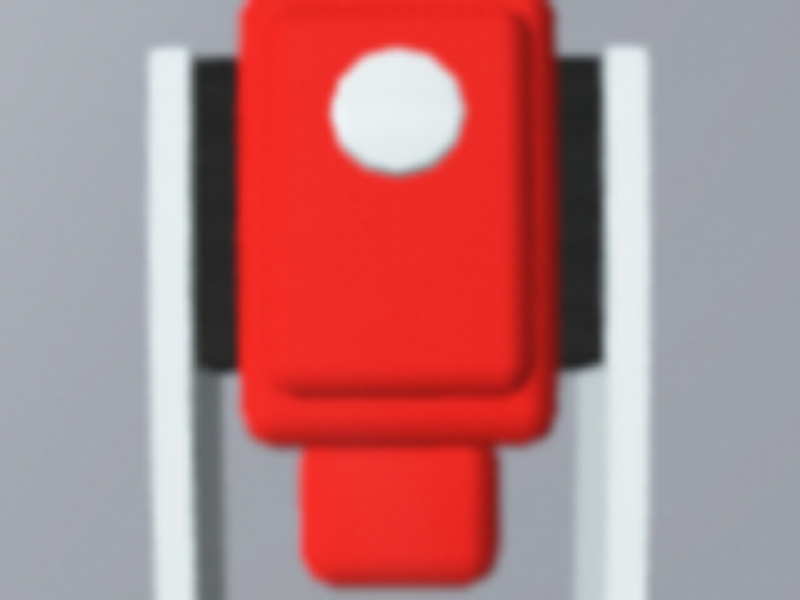

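The tips are flat on both tank sides and the pads are at 39.8 mm (spec 40). Lifting gently.

```bash
python3 -m inch '[{"xyz":[0,0,2],"rot":[0,0,0]},{"xyz":[0,0,5],"rot":[0,0,0]},{"xyz":[0,0,10],"rot":[0,0,0]},{"xyz":[0,0,17],"rot":[0,0,0]},{"xyz":[0,0,25],"rot":[0,0,0]},{"xyz":[0,0,34],"rot":[0,0,0]},{"xyz":[0,0,44],"rot":[0,0,0]},{"xyz":[0,0,54],"rot":[0,0,0]},{"xyz":[0,0,64],"rot":[0,0,0]},{"xyz":[0,0,74],"rot":[0,0,0]},{"xyz":[0,0,83],"rot":[0,0,0]},{"xyz":[0,0,90],"rot":[0,0,0]},{"xyz":[0,0,94],"rot":[0,0,0]},{"xyz":[0,0,95],"rot":[0,0,0]},{"xyz":[0,0,95],"rot":[0,0,0]},{"xyz":[0,0,95],"rot":[0,0,0]},{"xyz":[0,0,95],"rot":[0,0,0]},{"xyz":[0,0,95],"rot":[0,0,0]},{"xyz":[0,0,95],"rot":[0,0,0]},{"xyz":[0,0,95],"rot":[0,0,0]}]'
python3 - <<'E'
from h import *
s=sensors.get_state();R=s["tcp_rot"];print(s["tool_pos"],R[:,0],s["wrist_force"],s["ft_torque"],s["grip_width"],s["time_s"])
im=eyes.get_image("wrist");cv2.imwrite("pics/w10.png",im[:,:,::-1])
im=eyes.get_image("scene");cv2.imwrite("pics/s10.png",im[:,:,::-1])
crop("pics/s10.png",150,120,150,110,5,"pics/c14.png")
E
```

```text
time_s: 14.27
tool_pos: [0.4767, -0.0504, 0.1576]
tcp_rot: [[0.968, 0.25, 0.013], [0.25, -0.968, -0.001], [0.012, 0.004, -1.0]]
wrist_force: [-0.2, 0.8, -1.3]
grip_width: 0.0396
[ 0.47672757 -0.05036327  0.15763186] [0.96812638 0.25015919 0.01231626] [-0.17293075  0.8428108  -1.32029106] [-0.03826398 -0.00444045 -0.01123269] 0.03961841136554401 14.2667
```

View pics/w10.png

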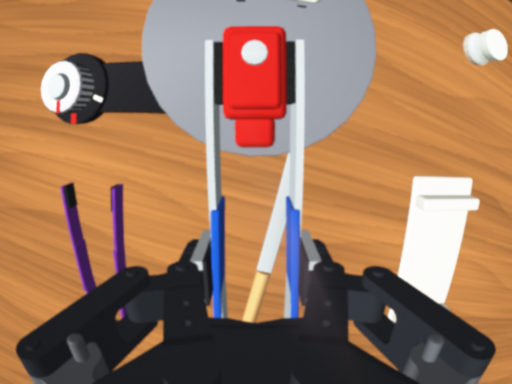

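View pics/c14.png

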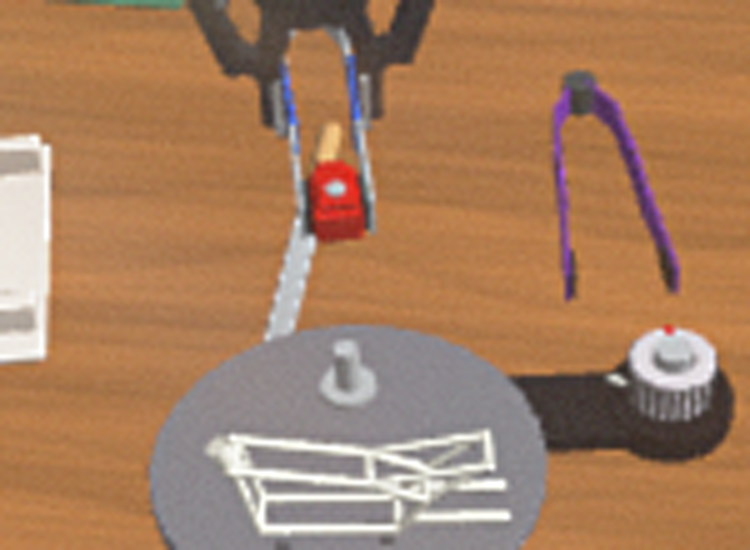

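The tank is held between the tips (wrist image (254,70)), the post is bare, the ring line is still at its mark, and the tank is about 95 mm up. I'll let it settle, check steadiness, then hand in.

```bash
python3 -m inch '[{"xyz":[0,0,0],"rot":[0,0,0]},{"xyz":[0,0,0],"rot":[0,0,0]},{"xyz":[0,0,0],"rot":[0,0,0]},{"xyz":[0,0,0],"rot":[0,0,0]},{"xyz":[0,0,0],"rot":[0,0,0]},{"xyz":[0,0,0],"rot":[0,0,0]}]'
python3 - <<'E'
from h import *
from cell import workorder
im=eyes.get_image("wrist");a=cv2.imread("pics/w10.png")[:,:,::-1]
print("diff tank area",np.abs(im[20:150,200:310].astype(int)-a[20:150,200:310]).mean())
m=(im[:160,:,0]>150)&(im[:160,:,1]<90);m0=(a[:160,:,0]>150)&(a[:160,:,1]<90)
m[:,:200]=0;m0[:,:200]=0
print(np.argwhere(m).mean(0),np.argwhere(m0).mean(0),sensors.get_state()["grip_width"])
print(workorder.hand_in())
E
```

```text
time_s: 14.87
tool_pos: [0.4768, -0.0503, 0.1578]
tcp_rot: [[0.968, 0.25, 0.013], [0.25, -0.968, -0.001], [0.013, 0.004, -1.0]]
wrist_force: [-0.7, 0.2, -1.8]
grip_width: 0.0397
diff tank area 0.5368065268065269
[ 84.6908294  252.94200944] [ 84.69846621 252.94724423] 0.039267971308854135
the job is handed in; nothing more can be done
None
```

I locked the turntable, then lifted the red tank off its post with the steel tongs. The job was handed in at about 15 s with the tank still held in the tongs.

- **Ring:** I turned it clockwise until it pressed on the end stop at about 1 N·m. After release, and again after the lift, the red line met the red mark.
- **Tank:** The tips closed flat on both sides with the pads at 39.7 mm, and the gripper stayed well clear of it. The arm lifted it 95 mm, so its centre should be about 165 mm above the desk; I worked that out from the arm's movement rather than measuring it in a picture.
- **Steadiness:** Over the last half second the tank moved less than 0.02 px in the wrist camera.
- **Other objects:** The last pictures showed the post bare and the rest empty. I never went near the file, jars, sanding block or cup, but I did not re-measure their positions.

No check failed. The only disagreements were a few millimetres between camera readings, up to about 15 mm for the turntable centre and the tongs' tips. I settled these with close-up wrist views before gripping.

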